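# Pile the colour-coded chopping boards in the tray

## Robot

A 6-joint arm with a two-finger parallel gripper is mounted at the origin on the work surface. World frame = base frame: x ahead of the robot, y to its left, z up, the work surface at z = 0. Lengths are in m, angles in rad, forces in N, time in s.
With the tool pointing down it reaches from about 0.275 to 0.825 m from the base axis. Payload 4.9 kg.
Tool frame: the origin (TCP) lies midway between the tips of the shut fingers; the grasp point (between the pads) lies 19 mm behind it (bot.grip_depth is the distance from the TCP to the grasp point, in m); z points along the fingers, y is the line along which they close (so a half turn about z gives the same grasp; the last joint's range is limited). The gripper opens to 85 mm and grips with 20 to 120 N. Pads are 22 mm wide; open, the fingers measure 114 mm over their backs; the gripper's body (76 mm by 85 mm) begins 54 mm behind the grasp point. The pads swing forward as they close: fully open they stand 13 mm farther back than shut.
Start: joints at [-1.376, 0.326, -0.193, 1.052, 0, 1.437], TCP at [0.178, -0.521, 0.231] pointing down, gripper open.
Joint ranges: [-2.65, 2.65], [-0.97, 1.79], [-1.3, 1.35], [-1.93, 2.1], [-1.47, 1.37], [-3.14, 3.14]. Speed limits (rad/s): [2.57, 2.57, 3.14, 3.14, 3.14, 3.14].

## Interface

Orientations are given as a unit quaternion [w, x, y, z].
In Python, from cell import bot gives the robot as it stands. Calls block until the motion is done:
- bot.move_pose(position, orientation): joint-space move of the TCP to a pose.
- bot.move_linear(position, speed=0.15, rotation=None, until_force=None): straight line of the TCP; rotation=None keeps the orientation; speed is the mean speed in m/s. With until_force (N) it stops when the force on the tool has changed by that much, and returns True; else False.
- bot.goto_joints(angles): joint-space move.
- bot.set_gripper(opening, grasp_force=None): opening from 0.0 (shut) to 1.0 (fully open); grasp_force is the grip in N (None keeps the last); returns when the fingers have stopped.
- bot.wait(seconds).
- bot.solve_ik(position, orientation): joint angles nearest the present ones, or None.
- bot.camera(name): name is "side" or "top"; returns the picture (384x512x3 uint8, red, green, blue); there is no depth.
- bot.calibration(name): a dict with "mtx" (3x3 intrinsics, pixels), "extrinsics" (4x4, takes a point from world to camera coordinates). Camera axes: x right, y down, z forward; pixel columns grow to the right and rows downward; lengths in m; the calibration is good to about 2 mm. A picture is of the moment at which its call begins. calibration takes no time and is no camera call.
A pose or a line that the arm cannot do raises bot.PlanningError and nothing moves.
- bot.close_job(): hands the job in; it is judged then, once.
Trained networks look in the newest picture that a camera, given by its name, has taken for a name from the list of things; names that differ only in an ending like _2 or _b are one class to them, and where a whole thing is asked for, a point or a joint stands for the part that bears it (a point fixed in the world has none). Each returns a list of dicts, best first, with "confidence" (0 to 1); they miss things now and then, are a little off and sometimes report something else, mostly with a low value. They report only what shows in the picture. A call takes as long as a camera call. They do not tell look-alikes from the thing itself.
- bot.search_frame(camera, thing): "bbox" ([left, top, width, height] in pixels, round what is visible of it).
Readings, each from a call of its own:
- bot.read_clock(): time.
- bot.read_joint_positions(): joint angles.
- bot.read_joint_vel(): joint speeds.
- bot.read_joint_efforts(): joint torques, N m.
- bot.read_position(): TCP position.
- bot.read_tool_rot(): TCP orientation.
- bot.read_ft_force(): force on the tool from outside, world axes, zero at the start.
- bot.read_moment(): the same for the moment, N m.
- bot.read_gripper_width(): opening from 0.0 (shut) to 1.0 (fully open).
- bot.read_finger_force(): force on a finger pad.
Only numpy, scipy, OpenCV 4.12 (cv2) and the standard library are available. Lean on these libraries where they do the work, as an engineer would, in place of code of your own. Each camera call takes 0.05 s, during which the arm holds its last target. There are 200 camera calls.

## Task

Tidy the three small chopping boards into one neat pile lying flat in the middle of the aluminium tray, long sides parallel to the tray's: red at the bottom (raw meat goes lowest), then yellow, with blue on top, all edges squarely flush. The blue board starts on top of the red one, so find it a temporary place; leave the flask, the spice jar and the butter tub standing where they are.

Things in the scene. Friction and masses are not known exactly. Their poses are not given: they have to be found in the camera images.
- red_board: small rigid red plastic chopping board, a plain flat slab 160 x 64 x 15 mm (length along its x, width along its y), about 0.15 kg, with a shallow printed groove line and a dark dot near one end (either end may point either way). Origin: centre of the underside; z up. Lies flat on the worktop, underneath the blue board.
- yellow_board: small rigid yellow plastic chopping board, a plain flat slab 160 x 64 x 15 mm (length along its x, width along its y), about 0.15 kg, with a shallow printed groove line and a dark dot near one end (either end may point either way). Origin: centre of the underside; z up. Lies flat and free on the worktop.
- blue_board: small rigid blue plastic chopping board, a plain flat slab 160 x 64 x 15 mm (length along its x, width along its y), about 0.15 kg, with a shallow printed groove line and a dark dot near one end (either end may point either way). Origin: centre of the underside; z up. At the start it lies crosswise on top of the red board (underside 15 mm above the worktop).
- tray: shallow rectangular aluminium tray, fixed to the worktop, outside 208 (x) x 138 (y) x 15 mm high, walls and floor 4 mm thick (inner floor 4 mm above the worktop, inside 200 x 130 mm). Origin: centre of the underside; x along its length.
- flask: bystander: steel vacuum flask with black cap, standing upright, 84 mm diameter, 185 mm high. Origin: centre of the underside.
- spice_jar: bystander: white spice jar with red cap, standing upright, 68 mm diameter, 120 mm high. Origin: centre of the underside.
- tub: bystander: open white plastic tub with a yellow block of butter inside, 120 (x) x 90 (y) x 75 mm high. Origin: centre of the underside.
Not all that is in view belongs to the job. Several things have the shape of the blue_board; the one meant has the colours described above.

How it is judged:
By the outcome, as a careful person would: the job done as asked, in the order asked, and still so for the second after the job is handed in, with the robot touching nothing.
It also fails if it takes over 72 s, if anything falls off the work surface, if the arm or the gripper's body presses on something with over 40 N, if the wrist force passes 120 N, or if a joint passes its speed limit or range.

## Working session

There is one attempt and no reset: what is moved stays moved. The work goes in short steps, each a Python script; the robot and the scene stay as the last script left them, time stands still between calls to the robot, and variables do not carry over. Pictures are saved under pics/ and viewed, at most 10 in all, crops included, and the job is handed in when it is done.

```bash
mkdir -p pics; ls; python3 - <<'E'
from cell import bot
import cv2,numpy as np
np.set_printoptions(precision=4,suppress=True)
for c in("top","side"):
    im=bot.camera(c); cv2.imwrite(f"pics/{c}0.png",im[:,:,::-1])
    k=bot.calibration(c); print(c,k["mtx"].tolist(),np.array(k["extrinsics"]))
    for t in("red_board","yellow_board","blue_board","tray","flask","spice_jar","tub"):
        print(t,[(d["bbox"],round(d["confidence"],2)) for d in bot.search_frame(c,t)])
print(bot.read_clock(),bot.read_tool_rot())
E
```

```text
pics
top [[456.0825406060638, 0.0, 255.60264677735464], [0.0, 456.0825406060638, 193.60009153830575], [0.0, 0.0, 1.0]] [[ 0.022  -0.9997 -0.0087 -0.0279]
 [-0.9984 -0.0215 -0.0527  0.4489]
 [ 0.0525  0.0099 -0.9986  1.6634]
 [ 0.      0.      0.      1.    ]]
red_board []
yellow_board [([185.4, 112.5, 28.4, 45.2], 0.6)]
blue_board [([357.1, 139.0, 43.5, 38.4], 0.91), ([322.5, 183.6, 27.8, 43.0], 0.78), ([357.4, 228.4, 24.8, 50.6], 0.69)]
tray [([134.8, 160.0, 51.3, 63.7], 0.9)]
flask [([125.0, 111.1, 33.6, 35.8], 0.82)]
spice_jar [([241.6, 115.5, 17.9, 26.8], 0.65)]
tub [([278.6, 113.5, 43.7, 38.3], 0.87)]
side [[411.5454516970143, 0.0, 253.3140358826663], [0.0, 411.5454516970143, 191.55530726740918], [0.0, 0.0, 1.0]] [[-0.7245 -0.6893 -0.0021  0.3132]
 [-0.446   0.4712 -0.761   0.2714]
 [ 0.5255 -0.5504 -0.6488  0.8868]
 [ 0.      0.      0.      1.    ]]
red_board [([211.4, 128.2, 47.0, 42.2], 0.3)]
yellow_board [([111.9, 194.6, 61.4, 37.9], 0.71)]
blue_board [([300.2, 114.7, 22.5, 29.3], 0.92)]
tray [([105.1, 247.5, 89.3, 93.9], 0.9), ([176.2, 146.7, 29.5, 40.4], 0.55)]
flask [([40.8, 192.8, 54.3, 73.9], 0.88)]
spice_jar [([179.3, 147.3, 26.0, 43.2], 0.83)]
tub [([213.6, 129.4, 45.7, 41.3], 0.87)]
0.8 [ 0.      0.9865  0.1636 -0.    ]
```

```bash
python3 - <<'E'
import cv2
a=cv2.imread("pics/top0.png"); cv2.imwrite("pics/top0c.png",cv2.resize(a[90:300,110:420],(800,542),interpolation=cv2.INTER_CUBIC))
a=cv2.imread("pics/side0.png"); cv2.imwrite("pics/side0c.png",cv2.resize(a,(800,600),interpolation=cv2.INTER_CUBIC))
E
```

```text
(no output)
```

View pics/top0c.png

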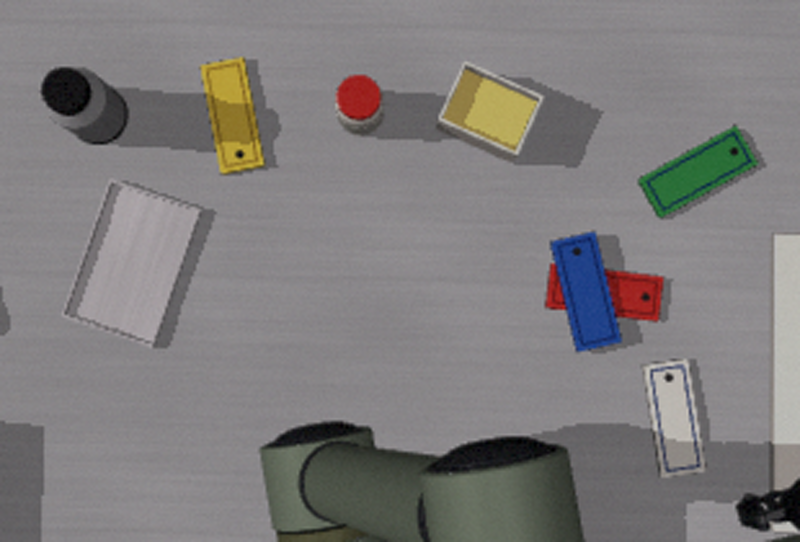

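View pics/side0c.png

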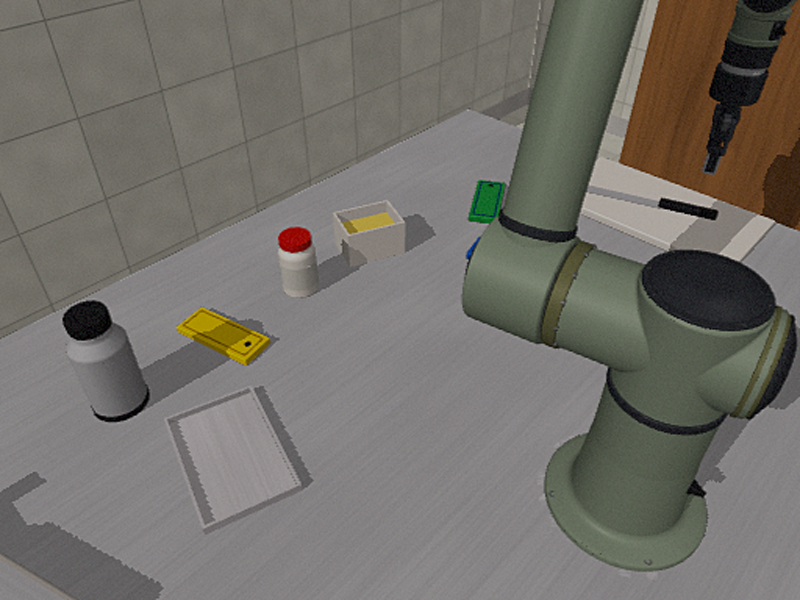

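The top view shows blue lying crosswise on red at about (337,203). Yellow is at about (200,135), and the tilted tray is at about (163,192). The green and white boards are look-alikes. In the side view the arm hides blue and red. I'll fit the known shapes to the pixels.

```bash
cat > h.py <<'E'
from cell import bot
import cv2,numpy as np
from scipy.optimize import minimize
np.set_printoptions(precision=4,suppress=True)
S=8
HUE={"red":((0,6),(172,180)),"yellow":((20,34),),"blue":((105,125),)}
def proj(c,P):
    k=bot.calibration(c);E=np.array(k["extrinsics"]);Q=np.c_[P,np.ones(len(P))]@E.T
    u=Q[:,:3]@np.array(k["mtx"]).T; return u[:,:2]/u[:,2:]
def box(x,y,yaw,z0,z1,L,W):
    c,s=np.cos(yaw),np.sin(yaw);o=[]
    for z in(z0,z1):
        for a,b in((1,1),(1,-1),(-1,-1),(-1,1)):
            a,b=a*L/2,b*W/2;o.append((x+c*a-s*b,y+s*a+c*b,z))
    return np.array(o)
def ground(c,uv,z):
    k=bot.calibration(c);E=np.array(k["extrinsics"]);R,t=E[:3,:3],E[:3,3]
    d=R.T@np.linalg.inv(k["mtx"])@[*uv,1];C=-R.T@t
    return C+d*(z-C[2])/d[2]
def mask(im,col,c="top",near=None,r=45):
    h=cv2.cvtColor(im,cv2.COLOR_RGB2HSV);m=np.zeros(h.shape[:2],bool)
    for a,b in HUE[col]: m|=(h[...,0]>=a)&(h[...,0]<=b)
    m=(m&(h[...,1]>90)).astype(np.uint8)
    if near is not None:
        z=np.zeros_like(m);cv2.circle(z,tuple(int(v) for v in near),r,1,-1);m&=z
    m=cv2.morphologyEx(m,cv2.MORPH_CLOSE,np.ones((3,3)))
    n,l,st,_=cv2.connectedComponentsWithStats(m)
    i=1+np.argmax(st[1:,4]);m=(l==i).astype(np.uint8)
    cs,_=cv2.findContours(m,cv2.RETR_EXTERNAL,cv2.CHAIN_APPROX_NONE);cv2.drawContours(m,cs,-1,1,-1)
    return m
def render(c,P,roi):
    x0,y0,x1,y1=roi;uv=cv2.convexHull(proj(c,P).astype(np.float32))[:,0]
    im=np.zeros(((y1-y0)*S,(x1-x0)*S),np.uint8)
    cv2.fillConvexPoly(im,np.round(((uv-[x0,y0]+.5)*S-.5)*16).astype(int),255,shift=4)
    return cv2.resize(im,(x1-x0,y1-y0),interpolation=cv2.INTER_AREA)/255.
def fit(masks,z0,L=.16,W=.064,H=.015,freez=False,ignore=None):
    """masks {cam:mask}; returns x,y,yaw,(z0),rms"""
    R={}
    for c,m in masks.items():
        ys,xs=np.nonzero(m);R[c]=(max(xs.min()-12,0),max(ys.min()-12,0),min(xs.max()+13,512),min(ys.max()+13,384))
    c0="top" if "top" in masks else "side"
    ys,xs=np.nonzero(masks[c0]);g=ground(c0,(xs.mean(),ys.mean()),z0+H)
    def cost(p):
        z=p[3] if freez else z0;e=0
        for c,m in masks.items():
            x0,y0,x1,y1=R[c];d=(render(c,box(*p[:3],z,z+H,L,W),R[c])-m[y0:y1,x0:x1])**2
            if ignore is not None and c in ignore: d=d*(1-ignore[c][y0:y1,x0:x1])
            e+=d.sum()
        return e
    best=None
    for yaw in np.arange(0,np.pi,np.pi/8):
        p=[g[0],g[1],yaw]+([z0] if freez else [])
        sx=np.vstack([p]+[np.array(p)+np.eye(len(p))[i]*[.01,.01,.15,.01][i] for i in range(len(p))])
        r=minimize(cost,p,method="Nelder-Mead",options=dict(initial_simplex=sx,xatol=1e-4,fatol=.01,maxiter=250))
        if best is None or r.fun<best.fun: best=r
    return best.x,best.fun
E
cat > tray.py <<'E'
from h import *
def grad(c):
    g=cv2.imread(f"pics/{c}0.png",0).astype(np.float32);g=cv2.GaussianBlur(g,(0,0),.8)
    return cv2.magnitude(cv2.Sobel(g,-1,1,0),cv2.Sobel(g,-1,0,1))
G={c:grad(c) for c in("top","side")}
def score(p,cams):
    s=0
    for c in cams:
        for L,W,z in((.208,.138,.015),(.2,.13,.015)):
            q=box(*p,0,z,L,W)[4:];t=np.linspace(0,1,60)[:,None]
            for i in range(4):
                uv=proj(c,q[i]*(1-t)+q[(i+1)%4]*t).astype(np.float32)
                s+=np.minimum(cv2.remap(G[c],uv[:,0].copy(),uv[:,1].copy(),1),120).mean()
    return -s
g=ground("top",(110+137/2.58,90+263/2.58),.015);e=ground("top",(110+113/2.58,90+180/2.58),.015);f=ground("top",(110+64/2.58,90+315/2.58),.015)
yaw=np.arctan2(*(e-f)[1::-1])
for cams in(("top",),("side",),("top","side")):
    best=min((minimize(score,[g[0]+a,g[1]+b,yaw+w],args=(cams,),method="Nelder-Mead",options=dict(initial_simplex=[[g[0]+a,g[1]+b,yaw+w],[g[0]+a+.005,g[1]+b,yaw+w],[g[0]+a,g[1]+b+.005,yaw+w],[g[0]+a,g[1]+b,yaw+w+.04]])) for a in(-.01,0,.01) for b in(-.01,0,.01,.02) for w in(-.05,.05)),key=lambda r:r.fun)
    print("tray",cams,best.x,best.fun)
    p=best.x
o=[]
for c in("top","side"):
    im=cv2.imread(f"pics/{c}0.png");b=proj(c,box(*p,0,.015,.208,.138)).astype(int);x,y=b.min(0)-10;X,Y=b.max(0)+10
    k=4;crop=cv2.resize(im[y:Y,x:X],None,fx=k,fy=k,interpolation=cv2.INTER_CUBIC)
    for L,W in((.208,.138),(.2,.13)):
        q=((proj(c,box(*p,0,.015,L,W)[4:])-[x,y]+.5)*k-.5).astype(int);cv2.polylines(crop,[q],True,(0,0,255) if L>.205 else (0,255,0),1)
    o.append(crop)
h=max(a.shape[0] for a in o);o=[cv2.copyMakeBorder(a,0,h-a.shape[0],0,4,0) for a in o];o=np.hstack(o);f=min(1,800/o.shape[1],600/o.shape[0]);cv2.imwrite("pics/tray.png",cv2.resize(o,None,fx=f,fy=f))
E
python3 tray.py; python3 - <<'E'
from h import *
T=cv2.imread("pics/top0.png")[:,:,::-1].copy();Sd=cv2.imread("pics/side0.png")[:,:,::-1].copy()
my=mask(T,"yellow",near=(200,135),r=32);ms=mask(Sd,"yellow",near=(143,214),r=36)
print("Y top",*fit({"top":my},0),my.sum());print("Y side",*fit({"side":ms},0));print("Y both",*fit({"top":my,"side":ms},0,freez=True))
mb=mask(T,"blue",near=(337,203),r=30);print("B",*fit({"top":mb},.015),mb.sum())
mr=mask(T,"red",near=(337,203),r=40);print(mr.sum())
for n,uv,z in(("flask",(142,129),0),("jar",(250,128),.1),("tub",(300,132),.07),("green",(380,157),.015),("white",(370,252),.015)):print(n,ground("top",uv,z))
E
```

```text
Y top [0.6649 0.1942 0.2184] 12.19106497500961 768
Y side [0.665  0.1949 0.2134] 27.2798615916955Traceback (most recent call last):
  File "tray.py", line 18, in <module>
    best=min((minimize(score,[g[0]+a,g[1]+b,yaw+w],args=(cams,),method="Nelder-Mead",options=dict(initial_simplex=[[g[0]+a,g[1]+b,yaw+w],[g[0]+a+.005,g[1]+b,yaw+w],[g[0]+a,g[1]+b+.005,yaw+w],[g[0]+a,g[1]+b,yaw+w+.04]])) for a in(-.01,0,.01) for b in(-.01,0,.01,.02) for w in(-.05,.05)),key=lambda r:r.fun)
  File "tray.py", line 18, in <genexpr>
    best=min((minimize(score,[g[0]+a,g[1]+b,yaw+w],args=(cams,),method="Nelder-Mead",options=dict(initial_simplex=[[g[0]+a,g[1]+b,yaw+w],[g[0]+a+.005,g[1]+b,yaw+w],[g[0]+a,g[1]+b+.005,yaw+w],[g[0]+a,g[1]+b,yaw+w+.04]])) for a in(-.01,0,.01) for b in(-.01,0,.01,.02) for w in(-.05,.05)),key=lambda r:r.fun)
              ~~~~~~~~^^^^^^^^^^^^^^^^^^^^^^^^^^^^^^^^^^^^^^^^^^^^^^^^^^^^^^^^^^^^^^^^^^^^^^^^^^^^^^^^^^^^^^^^^^^^^^^^^^^^^^^^^^^^^^^^^^^^^^^^^^^^^^^^^^^^^^^^^^^^^^^^^^^^^^^^^^^^^^^^^^^^^^^^^^^^^^^^^^^^^^^^^^^^^^^^^^^^^
    res = _minimize_neldermead(fun, x0, args, callback, b
[... 405 characters left out ...]
 in moves, steps and waits
Traceback (most recent call last):
  File "h.py", line 54, in fit
    r=minimize(cost,p,method="Nelder-Mead",options=dict(initial_simplex=sx,xatol=1e-4,fatol=.01,maxiter=250))
  File "h.py", line 46, in cost
    x0,y0,x1,y1=R[c];d=(render(c,box(*p[:3],z,z+H,L,W),R[c])-m[y0:y1,x0:x1])**2
                        ~~~~~~^^^^^^^^^^^^^^^^^^^^^^^^^^^^^^
  File "h.py", line 32, in render
    x0,y0,x1,y1=roi;uv=cv2.convexHull(proj(c,P).astype(np.float32))[:,0]
                                      ~~~~^^^^^
  File "h.py", line 8, in proj
    k=bot.calibration(c);E=np.array(k["extrinsics"]);Q=np.c_[P,np.ones(len(P))]@E.T
ValueError: time passes only in moves, steps and waits
```

Calling calibration too often is refused, so I'll cache it once per process.

```bash
python3 - <<'E'
s=open("h.py").read()
s=s.replace("bot.calibration(c)","CAL[c]").replace("S=8\n",'S=8\nCAL={c:bot.calibration(c) for c in("top","side")}\n')
open("h.py","w").write(s)
E
python3 tray.py; python3 - <<'E'
from h import *
T=cv2.imread("pics/top0.png")[:,:,::-1].copy();Sd=cv2.imread("pics/side0.png")[:,:,::-1].copy()
my=mask(T,"yellow",near=(200,135),r=32);ms=mask(Sd,"yellow",near=(143,214),r=36)
print("Y both",*fit({"top":my,"side":ms},0,freez=True))
mb=mask(T,"blue",near=(337,203),r=30);print("B",*fit({"top":mb},.015),mb.sum())
mr=mask(T,"red",near=(337,203),r=40);print(mr.sum())
for n,uv,z in(("flask",(142,129),0),("jar",(250,128),.1),("tub",(300,132),.07),("green",(380,157),.015),("white",(370,252),.015)):print(n,ground("top",uv,z))
print(bot.read_clock())
E
```

```text
tray ('top',) [ 0.449   0.3312 -0.3011] -635.7766723632812
tray ('side',) [ 0.4462  0.331  -0.307 ] -652.3577270507812
tray ('top', 'side') [ 0.447   0.3311 -0.3071] -1270.6944580078125
Y both [ 0.6657  0.1945  3.3579 -0.001 ] 39.52647443291042
B [ 0.4223 -0.3137  3.3884] 22.59352556708958 781
341
flask [ 0.6824  0.4115 -0.    ]
jar [0.6746 0.0057 0.1   ]
tub [ 0.6698 -0.1722  0.07  ]
green [ 0.5937 -0.472   0.015 ]
white [ 0.2458 -0.4384  0.015 ]
0.8
```

View pics/tray.png

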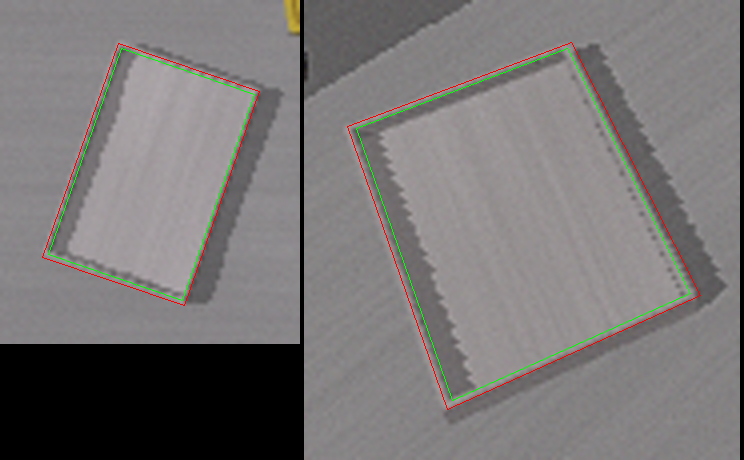

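The tray outline fits in both views at (0.447, 0.331), yaw −0.305. I'll move the arm aside so blue and red can be measured from both cameras.

```bash
cat > m.py <<'E'
from h import *
TRAY=(.4473,.3311,-.305); D=-.003
def quat(yaw,p):
    best=None
    for k in(-1,0,1):
        a=yaw+k*np.pi;q=[0,np.cos(a/2),np.sin(a/2),0];j=bot.solve_ik(list(p),q)
        if j is not None and(best is None or abs(j[5])<best[0]): best=(abs(j[5]),q)
    return best[1]
def pick(x,y,yaw,z,up=.15,force=45):
    p=[x,y,z+D+.09];q=quat(yaw,p)
    bot.set_gripper(1.0);bot.move_pose(p,q)
    print("hit",bot.move_linear([x,y,z+D],.12,until_force=15))
    bot.set_gripper(0.0,force)
    print("w",bot.read_gripper_width(),"tcp",bot.read_position(),"f",bot.read_finger_force())
    bot.move_linear([x,y,z+up],.15);print("w",bot.read_gripper_width())
def place(x,y,yaw,z,up=.13,opening=.95,gap=.001):
    p=[x,y,z+up];bot.move_pose(p,quat(yaw,p))
    bot.move_linear([x,y,z+D+.02],.15)
    print("hit",bot.move_linear([x,y,z+D+gap],.04,until_force=8),bot.read_position())
    bot.set_gripper(opening);bot.move_linear([x,y,z+up],.15)
    print("t",bot.read_clock())
def shoot(n):
    o={}
    for c in("top","side"):
        o[c]=bot.camera(c);cv2.imwrite(f"pics/{c}{n}.png",o[c][:,:,::-1])
    return o
E
python3 - <<'E'
from m import *
p=[.42,.12,.25];bot.move_pose(p,quat(0,p))
o=shoot(1);print(bot.read_clock())
pb=proj("side",np.array([[.4223,-.3137,.03]]))[0];print(pb,proj("top",np.array([[.4223,-.3137,.03]]))[0])
mt=mask(o["top"],"blue",near=(337,203),r=30);ms=mask(o["side"],"blue",near=pb,r=40)
print(mt.sum(),ms.sum());print(*fit({"top":mt},.015));print(*fit({"side":ms},.015));print(*fit({"top":mt,"side":ms},.015,freez=True))
a=np.vstack([cv2.resize(o["side"],(600,450))[:300]]);b=o["top"][100:292]
cv2.imwrite("pics/v1.png",np.vstack([a,cv2.resize(b,(600,225))])[:,:,::-1])
E
```

```text
3.3333
[326.1575 162.9969] [336.944  202.5616]
777 827
[ 0.4224 -0.3137  3.3889] 25.41911572472126
[ 0.4226 -0.3133  0.2483] 33.8238523644752
[ 0.4226 -0.3141  0.2484  0.0141] 58.08836601307189
```

View pics/v1.png

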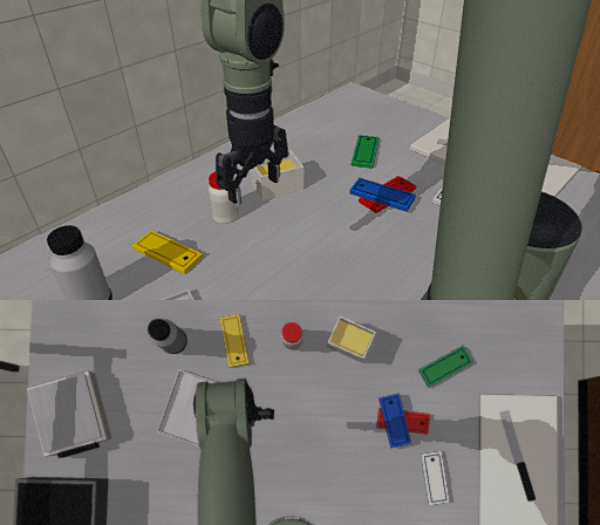

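Side and top now both show blue and red in full. Blue's underside measures 14 mm, matching the expected 15 mm, and the two views agree to under 1 mm. Next I pick blue and park it in the free middle area.

```bash
python3 - <<'E'
from m import *
pick(.4225,-.3137,.248,.015)
place(.46,.02,0,0,gap=.002)
p=[.42,.12,.25];bot.move_pose(p,quat(0,p))
o=shoot(2);print(bot.read_clock())
n=(337,203);ns=(326,165)
mt=mask(o["top"],"red",near=n,r=40);ms=mask(o["side"],"red",near=ns,r=45)
print(mt.sum(),ms.sum());print("R",*fit({"top":mt},0));print(*fit({"side":ms},0));print(*fit({"top":mt,"side":ms},0,freez=True))
b=o["top"][90:290,110:420]
cv2.imwrite("pics/v2.png",np.vstack([cv2.resize(o["side"],(480,360))[:300],cv2.resize(b,(480,300))])[:,:,::-1])
E
```

```text
hit False
w 0.7428467078716271 tcp [ 0.4231 -0.3143  0.0131] f 49.47051286697388
w 0.7325565460846944
hit False [ 0.4598  0.0201 -0.0012]
t 11.7583
12.5417
777 773
R [ 0.4228 -0.3421  1.4694] 12.27104959630911
[ 0.4233 -0.3424  1.4754] 22.47630911188005
[ 0.423  -0.3418  1.468   0.0001] 35.73027297193387
```

View pics/v2.png

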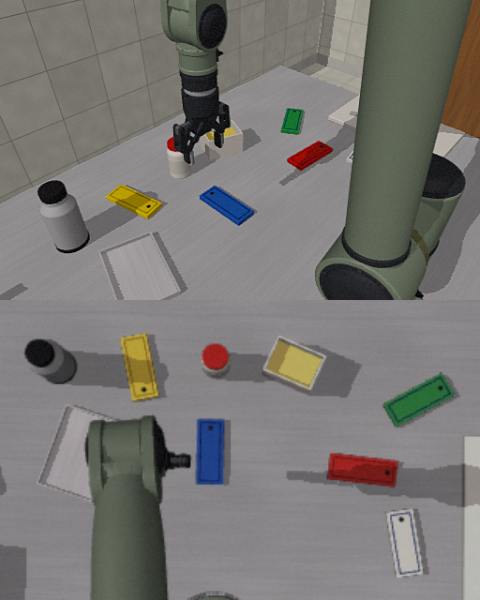

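Blue is parked flat at (0.46, 0.02) and red is fully visible at (0.423, −0.342), yaw 1.469. Red goes to the tray next.

```bash
python3 - <<'E'
from m import *
pick(.4230,-.3421,1.470,0)
place(*TRAY,.004,opening=.9,up=.15)
p=[.50,.02,.25];bot.move_pose(p,quat(0,p))
p=[.42,-.20,.25];bot.move_pose(p,quat(0,p))
o=shoot(3);print(bot.read_clock())
P=np.array([[*TRAY[:2],.02]]);
mt=mask(o["top"],"red",near=proj("top",P)[0],r=35);ms=mask(o["side"],"red",near=proj("side",P)[0],r=60)
print(mt.sum(),ms.sum());print("R",*fit({"top":mt},.004));print(*fit({"side":ms},.004));print(*fit({"top":mt,"side":ms},.004,freez=True))
P=np.array([[.46,.02,.015]]);mt=mask(o["top"],"blue",near=proj("top",P)[0],r=35);ms=mask(o["side"],"blue",near=proj("side",P)[0],r=60)
print("B",*fit({"top":mt},0),*fit({"side":ms},0),*fit({"top":mt,"side":ms},0,freez=True))
mt=mask(o["top"],"yellow",near=(200,135),r=32);ms=mask(o["side"],"yellow",near=(143,214),r=36)
print("Y",*fit({"top":mt},0),*fit({"side":ms},0))
b=o["top"][90:290,110:420]
cv2.imwrite("pics/v3.png",np.vstack([cv2.resize(o["side"],(480,360))[:300],cv2.resize(b,(480,300))])[:,:,::-1])
E
```

```text
hit False
w 0.7316242826670707 tcp [ 0.4234 -0.3427 -0.0019] f 49.51570808887482
w 0.7326799042153098
hit True [0.447  0.331  0.0022]
t 22.325
24.6083
781 1778
R [0.4491 0.3314 2.837 ] 13.39363321799308
[ 0.4492  0.3321 -0.3045] 30.635386389850055
[0.4502 0.3315 2.8369 0.0019] 42.229603998462125
B [0.4594 0.0202 0.0051] 11.484552095347944 [0.4591 0.0209 3.1402] 33.71052672049212 [ 0.4596  0.0202  3.1479 -0.0012] 43.304959630911185
Y [0.665  0.1943 0.2162] 11.860299884659746 [0.6653 0.1952 0.2133] 28.20919646289888
```

View pics/v3.png

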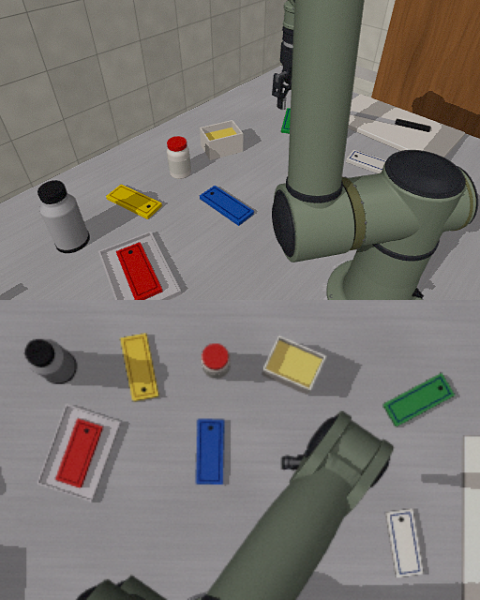

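Red sits flat and centred in the tray. The camera fit at (0.449, 0.332) matches the tray's own fit in the same views. Yellow goes on next.

```bash
cat > chk.py <<'E'
from m import *
def check(n,col,z):
    p=[.42,-.20,.25];bot.move_pose([.5,.02,.25],quat(0,[.5,.02,.25]));bot.move_pose(p,quat(0,p))
    o=shoot(n);P=np.array([[.449,.3317,z+.015]])
    mt=mask(o["top"],col,near=proj("top",P)[0],r=30);ms=mask(o["side"],col,near=proj("side",P)[0],r=60)
    for r in(fit({"top":mt},z),fit({"side":ms},z),fit({"top":mt,"side":ms},z,freez=True)):
        d=r[0][:2]-[.4491,.3317];c,s=np.cos(-.3047),np.sin(-.3047)
        print(col,*r,"vs red mm: along %.1f across %.1f yaw %.2fdeg"%(1e3*(c*d[0]+s*d[1]),1e3*(-s*d[0]+c*d[1]),np.degrees((r[0][2]+.3047+1.57)%np.pi-1.57)))
    print(bot.read_clock());return o
E
python3 - <<'E'
from chk import *
pick(.6651,.1946,.2155,0)
place(*TRAY,.019,opening=.85,up=.15)
o=check(4,"yellow",.019)
a=o["side"][230:350,90:210];b=o["top"][150:230,120:200]
cv2.imwrite("pics/v4.png",np.hstack([cv2.resize(x,(400,400),interpolation=cv2.INTER_CUBIC) for x in(a,b)])[:,:,::-1])
E
```

```text
hit False
w 0.7331058716318162 tcp [ 0.6662  0.1948 -0.0015] f 50.81417798995972
w 0.7338510272004504
hit True [0.4471 0.331  0.0175]
t 33.0167
yellow [0.4461 0.3327 2.8403] 22.888027681660898 vs red mm: along -3.2 across 0.0 yaw 0.20deg
yellow [ 0.4464  0.3329 -0.3015] 33.520322952710494 vs red mm: along -2.9 across 0.3 yaw 0.18deg
yellow [0.4466 0.3327 2.8391 0.018 ] 54.80693579392541 vs red mm: along -2.7 across 0.2 yaw 0.13deg
35.2833
```

View pics/v4.png

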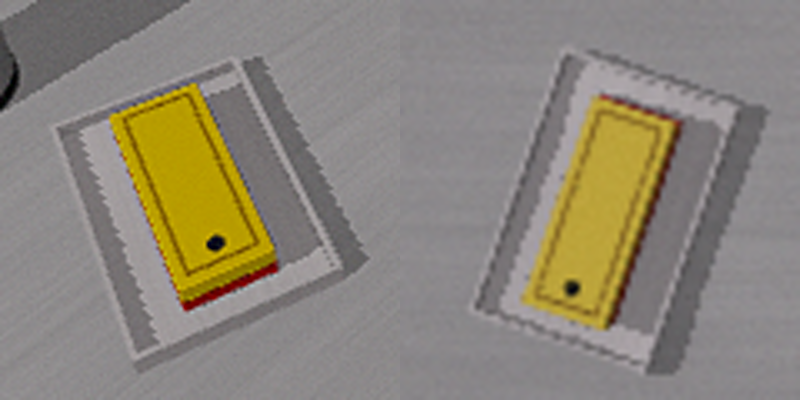

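Yellow's yaw and sideways fit are good, but it sits about 3 mm short along the length: red shows at the far end in the top view. I'll regrasp it and shift it, then collect blue while checking.

```bash
cat >> chk.py <<'E'
def shift(z,mm,across=0):
    x,y,a=TRAY;p=[x,y,z+D+.05];bot.set_gripper(.95);bot.move_pose(p,quat(a,p))
    bot.move_linear([x,y,z+D],.1,until_force=15);bot.set_gripper(0,45)
    bot.move_linear([x,y,z+D+.006],.08)
    x+=1e-3*(mm*np.cos(a)-across*np.sin(a));y+=1e-3*(mm*np.sin(a)+across*np.cos(a))
    bot.move_linear([x,y,z+D+.006],.03)
    print("hit",bot.move_linear([x,y,z+D+.001],.03,until_force=8),bot.read_position())
    bot.set_gripper(.85);bot.move_linear([x,y,z+.1],.2);print("t",bot.read_clock())
E
python3 - <<'E'
from chk import *
shift(.019,2.9)
pick(.4593,.0204,.003,0,up=.17)
o=shoot(5);P=np.array([[.449,.3317,.034]])
mt=mask(o["top"],"yellow",near=proj("top",P)[0],r=30);ms=mask(o["side"],"yellow",near=proj("side",P)[0],r=60)
for r in(fit({"top":mt},.019),fit({"side":ms},.019)):
    d=r[0][:2]-[.4491,.3317];c,s=np.cos(-.3047),np.sin(-.3047);print(*r,1e3*(c*d[0]+s*d[1]),1e3*(-s*d[0]+c*d[1]))
print(bot.read_clock())
a=o["side"][230:350,90:210];b=o["top"][150:230,120:200]
cv2.imwrite("pics/v5.png",np.hstack([cv2.resize(x,(400,400),interpolation=cv2.INTER_CUBIC) for x in(a,b)])[:,:,::-1])
E
```

```text
hit True [0.4504 0.3304 0.0171]
t 40.1833
hit False
w 0.7362865317629715 tcp [ 0.46    0.0203 -0.002 ] f 49.00789260864258
w 0.7342118255698592
[0.449  0.3323 2.8461] 22.80719723183391 -0.3224951352045808 0.5331977761642683
[ 0.4488  0.3327 -0.3021] 29.185513264129177 -0.6162267610231104 0.8636684294432878
44.3167
```

View pics/v5.png

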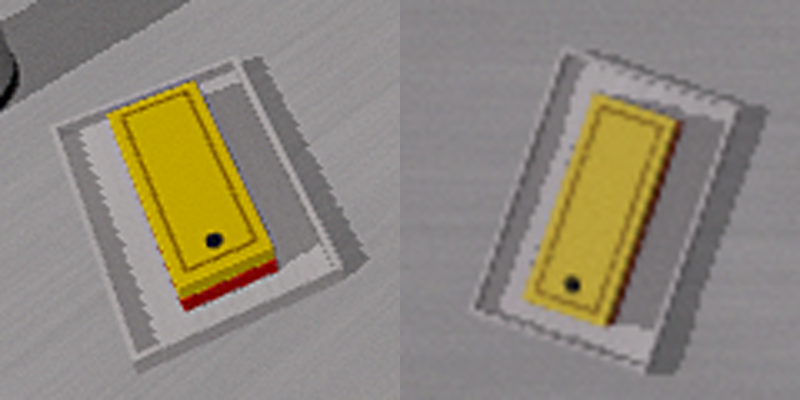

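Yellow is now within about 0.5 mm of red along the length. Blue goes on top.

```bash
python3 - <<'E'
from chk import *
place(TRAY[0]+.0005,TRAY[1],TRAY[2],.034,opening=.85,up=.13)
o=check(6,"blue",.034)
a=o["side"][230:350,90:210];b=o["top"][150:230,120:200]
cv2.imwrite("pics/v6.png",np.hstack([cv2.resize(x,(400,400),interpolation=cv2.INTER_CUBIC) for x in(a,b)])[:,:,::-1])
E
```

```text
hit True [0.4475 0.331  0.032 ]
t 48.1917
blue [ 0.4476  0.3322 -0.3129] 19.66093041138024 vs red mm: along -1.6 across 0.0 yaw -0.47deg
blue [0.447  0.3322 2.8321] 52.031880046136095 vs red mm: along -2.2 across -0.2 yaw -0.28deg
blue [0.4478 0.3321 2.834  0.0325] 68.3747635524798 vs red mm: along -1.3 across 0.0 yaw -0.16deg
50.4667
```

View pics/v6.png

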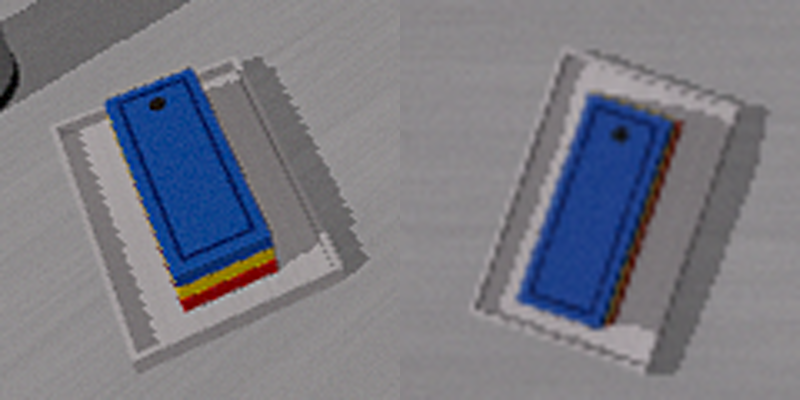

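The order is right and the pile is squared to the tray. Blue is about 1.5 mm short along the length (the end steps show at lower left), and there is time for one correction.

```bash
python3 - <<'E'
from chk import *
shift(.034,1.5,.2)
o=check(7,"blue",.034)
a=o["side"][230:350,90:210];b=o["top"][150:230,120:200]
cv2.imwrite("pics/v7.png",np.hstack([cv2.resize(x,(400,400),interpolation=cv2.INTER_CUBIC) for x in(a,b)])[:,:,::-1])
E
```

```text
hit True [0.4491 0.331  0.0321]
t 55.3667
blue [0.4489 0.3324 2.8372] 25.491826220684352 vs red mm: along -0.4 across 0.6 yaw 0.02deg
blue [0.4483 0.3328 2.8345] 41.62780469050365 vs red mm: along -1.1 across 0.8 yaw -0.14deg
blue [ 0.4492  0.3325 -0.3064  0.0326] 62.82703575547866 vs red mm: along -0.1 across 0.8 yaw -0.10deg
57.6667
```

View pics/v7.png

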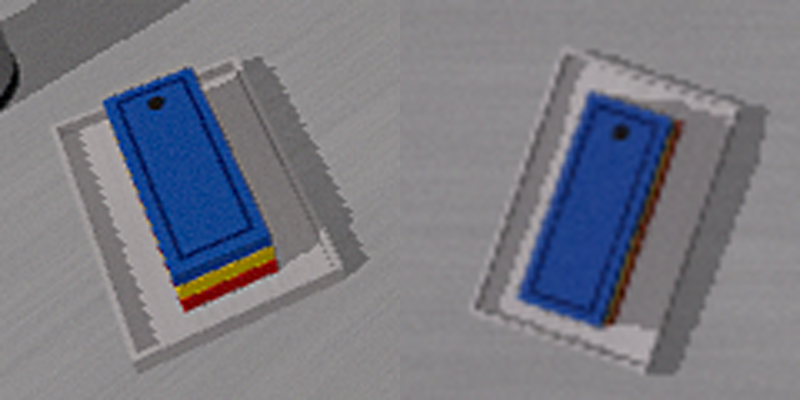

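The pile is flush to within about 1 mm: red, yellow, blue, flat and centred in the tray, with the arm clear. Handing in.

```bash
python3 -c "
from cell import bot
print(bot.close_job())"
```

```text
the job is handed in; nothing more can be done
None
```

The job is handed in: red, yellow and blue (bottom to top) lie flat and centred in the tray, parallel to it and flush to about 1 mm by the cameras, after about 58 s, with the flask, spice jar and tub not handled.

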